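True up a stud with the rafter square

TASK

The stud of this cabinet base hangs on one screw and leans in over the plate. Lift the triangular rafter square out of the cluttered drawer without disturbing anything else, stand it with its fence flat along the middle of the plate, and press it home into the corner, so that it pushes the stud upright and both the plate and the stud touch it along their whole faces. Do not let go: the job finishes while the gripper still holds the square and presses it against both, down and sideways.

Things in the scene. Friction and masses are not known exactly. Their poses are not given: they have to be found in the camera images.
- square: Rafter square: bare-metal right triangle 8 mm thick, 180 mm long at the bottom, 180 mm up its straight edge, with a T fence (180 x 24 x 20 mm high) along the bottom; 0.4 kg. Stands on its fence in either drawer lane. Origin: middle of the fence's underside; y along the fence to the heel (right angle), z up, x through the thickness. Straight slope from z 10 at y -90 to z 180 at y +80 mm.
- square_grip (a point): A good place to pinch the triangle's 8 mm thickness (closing along the square's x): straight above the origin, 70 mm above the fence's underside, 30 mm below the sloping edge.
- square_heel (a point): Right-angle corner of the square, at the fence's underside (0, 90, 0 mm in the square's frame).
- square_toe (a point): Other end of the fence, at its underside (0, -90, 0 mm).
- square_top (a point): Point on the straight edge, 175 mm above the heel (0, 90, 175 mm).
- frame: Corner of the cabinet base, fixed to the bench. Origin: on the plate's top (45 mm above the bench), mid-width, where the stud's inner face meets it. y along the plate towards the stud, z up, x across. A steel holdfast pins the plate: its foot covers y -239 to -271 mm, its arm and post rise 107 mm above the plate, the post standing beside it at x +56 mm.
- plate: The plate: a pale softwood rail, 70 wide and 45 mm high, lying on the bench, from y -290 to +45 mm in the frame's coordinates. Same origin and axes as frame. Fixed. Planed smooth: the fence slides on it with a friction of about 0.3, so the harder it is pressed down, the more of a sideways push the plate takes up.
- stud: The stud: same softwood, 70 x 45 mm, 220 mm tall above the plate. Origin and hinge line (along x): bottom edge of its inner face, at the frame's origin; z up that face. At the start it leans in over the plate (to -y) by 0.035 to 0.09 rad; about 2 N at 170 mm height turns it back and it stays where left; upright, its foot bears flat on the plate and it stops dead.
- drawer: Open wooden drawer on the bench, 312 x 416 mm, walls 50 mm high and 8 mm thick, floor 8 mm above the bench; a partition along its y divides it in two lanes whose middles lie at x -80 and +80 mm. Origin: centre of its underside. Fixed.
- level: Bystander: small metal spirit level, 200 x 22 x 45 mm, on edge in the lane that the square is not in. Origin: middle of its underside, y along its length.
- tape: Bystander: roll of black tape, 64 mm across, 19 mm high, lying in the drawer.
- sander: Bystander: cork sanding block 110 x 60 x 30 mm, in the drawer.
- offcut: Bystander: wood offcut 95 x 55 x 35 mm, in the drawer.
- screwbox: Bystander: grey plastic screw box 102 x 62 x 36 mm, in the drawer.
- mug: Bystander: white mug, 80 mm across, 95 mm tall, on the bench beyond the plate.
- masking: Bystander: roll of masking tape, 100 mm across, 36 mm high, on the bench beyond the plate.

How it is judged:
On the way:
1. the square is gripped and lifted clear of the drawer (height (world z) of square above 0.055 m and contact force between square and the fingers above 1 N), for 0.2 s.
At the end, for the whole second after the job is handed in: Square still gripped (over 3 N) and pressing over 1.5 N on plate and on stud; heel, toe and straight edge within 3 mm of the plate and the true stud face; fence within 20 mm of the plate's middle (toe 25) and 0.06 rad of its line; stud upright within 0.012 rad; at rest (contact force between square and the fingers above 3 N and contact force between square and plate above 1.5 N and contact force between square and stud above 1.5 N and y of square_heel in the frame of frame between -0.003 and 0.002 m and y of square_top in the frame of frame between -0.003 and 0.002 m and z of square_heel in the frame of frame between -0.002 and 0.003 m and z of square_toe in the frame of frame between -0.002 and 0.003 m and x of square_heel in the frame of frame between -0.02 and 0.02 m and x of square_toe in the frame of frame between -0.025 and 0.025 m and angle between the y axis of square and the y axis of frame, either way round below 0.06 rad and angle between the x axis of square and the x axis of frame, either way round below 0.06 rad and angle between the z axis of stud and the z axis of frame, either way round below 0.012 rad and linear speed of square below 0.01 m/s); the arm keeps its last pose, push and grip.
It fails at once if something in the drawer was shoved more than 30 mm (distance of any of level, tape, sander, offcut, screwbox from where it was at the start of the episode above 0.03 m).
It fails at once if something on the bench was shoved more than 30 mm (distance of any of mug, masking from where it was at the start of the episode above 0.03 m).
It also fails if it takes over 54 s, if anything falls off the work surface, if the arm or the gripper's body presses on something with over 40 N, if the wrist force passes 120 N, or if a joint passes its speed limit or range.

ROBOT

A 7-joint arm with a two-finger parallel gripper is mounted at the origin on the work surface. World frame = base frame: x ahead of the robot, y to its left, z up, the work surface at z = 0. Lengths are in m, angles in rad, forces in N, time in s.
With the tool pointing down it reaches from about 0.35 to 0.9 m from the base axis. Payload 8.1 kg.
Tool frame: the origin (TCP) lies on the centre line of the jaws, within the pads' length; the fingertips stand arm.tips_ahead ahead of it and the grasp point (between the pads) lies 8 mm behind it (arm.tips_ahead is the distance from the TCP to the fingertips, in m); z points along the fingers, y is the direction in which the jaws open and shut (so a half turn about z gives the same grasp; the last joint's range is limited). The gripper opens to 92 mm and grips with 3 to 60 N. Pads are 19 mm wide; open, the fingers measure 130 mm over their backs; the gripper's body (75 mm by 190 mm) begins 47 mm behind the grasp point.
Start: joints at [1.051, 0.434, 0.025, 1.573, -0.012, 1.134, -0.075], TCP at [0.253, -0.572, 0.238] pointing down, gripper open.
Joint ranges: [-2.62, 2.62], [-0.44, 2.09], [-1.27, 1.32], [0.08, 2.57], [-1.32, 4.46], [0.12, 2], [-2.74, 2.74]. Speed limits (rad/s): [2.22, 2.22, 3.01, 3.01, 3.14, 3.14, 3.14].

INTERFACE

Orientations are given as a rotation vector (axis times angle).
In Python, from cell import arm gives the robot as it stands. The module is installed in compiled form; this text tells all that it offers.
- The arm moves only by the tool jog_arm, never from a script. Its argument "moves" is a list of rows, each an object with "twist": the turn, a rotation vector about the tool's x, y, z in units of 10 degrees (1.0 is 10 degrees), a list of three; "xyz": the shift along the tool's x, y, z in units of 60 mm (1.0 is 60 mm), a list of three; "grip": the closure, from -1 (fully open) to 1 (shut). A call has 1 to 5 rows; each row is the pose to reach, as a shift and turn from the pose commanded when the call began, along the tool's axes at that moment; what a row does not reach only later rows make up. A row lasts 1/8 s, in which the tool goes at most 62.5 mm and 10.7 degrees, less where a joint would pass 70% of its speed; a pose out of reach is approached as far as the arm can. A call with a gripper value outside its range is refused whole. The fingers move at their own pace and stop on an object; "force" is the grip in N (left out, the last holds). Time passes only in rows, so rows that repeat a pose let the fingers close. It gives the time, the measured TCP pose, the force and the opening at its end, in the units of the state.
- arm.observe(): the state, without advancing time (a new reading comes with each control period).
- arm.get_image(name): name is "scene" or "top"; returns the picture (480x640x3 uint8, blue, green, red); there is no depth.
- arm.camera_params(name): a dict with "mtx" (3x3 intrinsics, pixels), "T" (4x4, takes a point from camera to world coordinates). Camera axes: x right, y down, z forward; pixel columns grow to the right and rows downward; lengths in m; the calibration is good to about 2 mm. A picture is of the moment at which its call begins. camera_params takes no time and is no camera call.
- arm.sign_off(): hands the job in, once; it reports no verdict.
The state is a dict: "clock": time; "joints": joint angles; "dq": joint speeds; "joint_efforts": joint torques, N m; "position": TCP position; "ee_rot": TCP orientation; "force": force on the tool from outside, world axes, zero at the start; "ft_torque": the same for the moment, N m; "width": opening from 0.0 (shut) to 1.0 (fully open).
Only numpy, scipy, OpenCV 4.12 (cv2) and the standard library are available. Lean on these libraries where they do the work, as an engineer would, in place of code of your own. Each camera call takes 0.05 s, during which the arm holds its last target. There are 200 camera calls.

## Working session

There is one attempt and no reset: what is moved stays moved. The work goes in short steps, Python scripts to look and compute and a tool call to move; the robot and the scene stay as the last step left them, time stands still between calls to the robot, and variables do not carry over. Pictures are saved under pics/ and viewed, about 8 in all and at most 12, crops included, and the job is handed in when it is done.

Besides the shell and the picture viewer there is one more tool, called after ">>>" by a JSON object that holds its "api" and its "payload". jog_arm: Moves the arm, as the interface text tells. Its arguments: {"type":"object","properties":{"moves":{"type":"array","items":{"type":"object","properties":{"twist":{"type":"array","items":{"type":"number"}},"xyz":{"type":"array","items":{"type":"number"}},"grip":{"type":"number"}}}},"force":{"type":"number"}},"required":["moves"]}

```bash
mkdir -p pics; python3 - <<'E'
from cell import arm
import cv2,numpy as np
for n in ("top","scene"):
    cv2.imwrite(f"pics/{n}0.png",arm.get_image(n)); p=arm.camera_params(n); print(n,np.round(p["mtx"],1).tolist(),np.round(p["T"],4).tolist())
print(arm.observe(),arm.tips_ahead)
E
```

```text
top [[576.9, 0.0, 316.4], [0.0, 576.9, 233.6], [0.0, 0.0, 1.0]] [[0.0042, -0.9859, 0.1671, 0.3736], [-0.9999, -0.0058, -0.0092, -0.016], [0.01, -0.167, -0.9859, 1.3988], [0.0, 0.0, 0.0, 1.0]]
scene [[440.3, 0.0, 323.6], [0.0, 440.3, 241.9], [0.0, 0.0, 1.0]] [[0.2547, 0.8346, -0.4883, 1.1611], [0.967, -0.2233, 0.1227, -0.1642], [-0.0066, -0.5035, -0.864, 1.1101], [0.0, 0.0, 0.0, 1.0]]
{'clock': 0.1, 'joints': array([ 1.0513911 ,  0.43513488,  0.02498405,  1.57399633, -0.01160216,
        1.13400261, -0.07507466]), 'dq': array([-0.00012775, -0.00204476,  0.00030463, -0.00134373, -0.00118936,
       -0.00014204,  0.0002438 ]), 'joint_efforts': array([ 2.56662934e-03, -6.69125962e+01,  9.87918377e-01, -3.15146828e+01,
       -6.04847074e-02,  3.74031882e-02,  3.26489521e-05]), 'position': array([ 0.25279604, -0.57111294,  0.23703879]), 'ee_rot': array([-3.07233010e+00, -6.49627788e-01,  6.50243731e-04]), 'force': array([-0.34961144,  0.92701882, -0.17764106]), 'ft_torque': array([ 0.01157837, -0.01363079, -0.00016477]), 'width': 1.0019688173673627} 0.011
```

View pics/top0.png

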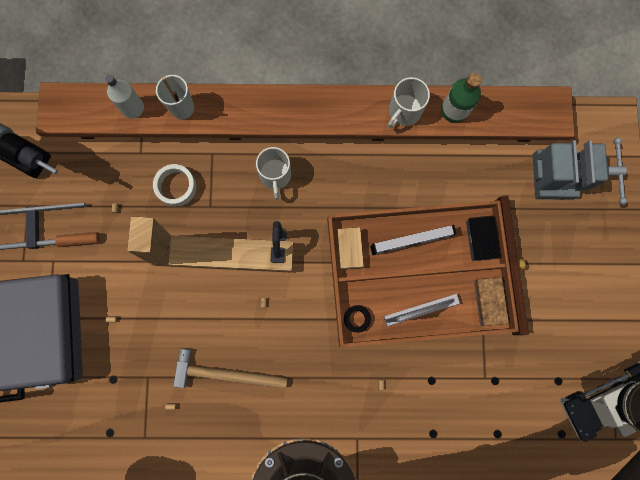

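View pics/scene0.png

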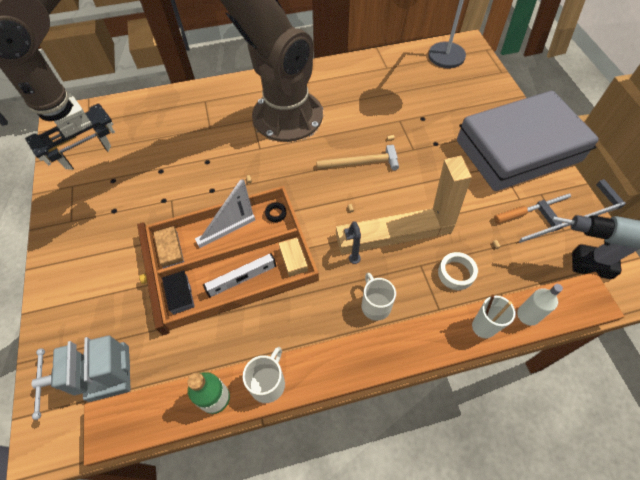

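The square is in the near lane with its heel towards +y (top: about (385,320) to (460,297)). The stud is at the +y end of the plate, around (145,235) in the top view. Next I'll zoom in for exact pixels.

```bash
python3 - <<'E'
import cv2,numpy as np
t=cv2.imread("pics/top0.png");s=cv2.imread("pics/scene0.png")
def c(im,x,y,w,h,k):
    o=cv2.resize(im[y:y+h,x:x+w],None,fx=k,fy=k,interpolation=cv2.INTER_CUBIC)
    for i in range(0,w,10):
        cv2.line(o,(i*k,0),(i*k,4 if i%50 else 12),(0,0,255),1)
        if (x+i)%20==0: cv2.putText(o,str(x+i),(i*k,20),0,.35,(0,0,255),1)
    for i in range(0,h,10):
        cv2.line(o,(0,i*k),(6,i*k),(0,0,255),1)
        if (y+i)%20==0: cv2.putText(o,str(y+i),(7,i*k+4),0,.35,(0,0,255),1)
    return o
cv2.imwrite("pics/sq.png",np.vstack([c(t,370,280,100,60,6)[:, :600],c(s,190,170,100,90,6)[:540]])[:,:600][:900])
a=c(t,370,285,100,50,8);cv2.imwrite("pics/sqt.png",a)
b=c(s,180,170,110,90,6);cv2.imwrite("pics/sqs.png",b)
f=np.vstack([c(t,120,205,190,75,4),c(s,310,145,190,75,4)]);cv2.imwrite("pics/fr.png",f)
g=np.vstack([np.pad(c(t,120,205,190,75,4),((0,0),(0,0),(0,0))),c(s,325,150,190,75,4)])
m=np.zeros((600,800,3),np.uint8);k1=c(t,375,285,95,45,4);m[:180,:380]=k1;k2=c(s,185,170,100,85,4);m[:340,390:790]=k2
cv2.imwrite("pics/fr_s.png",c(s,325,150,150,125,5));cv2.imwrite("pics/fr_t.png",c(t,120,205,190,75,4))
E
```

```text
(no output)
```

View pics/sqt.png

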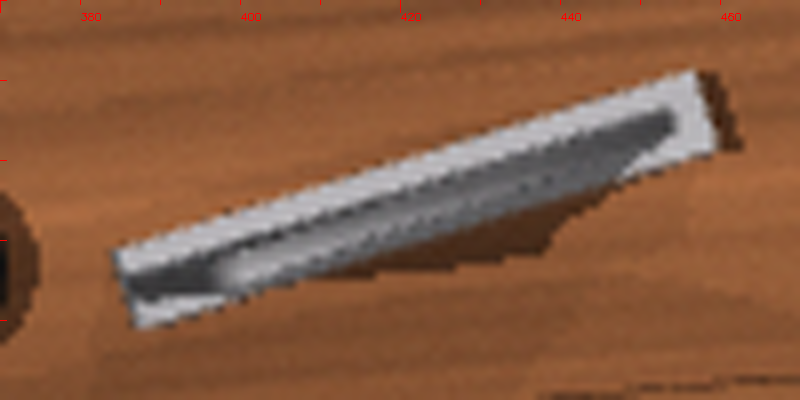

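View pics/sqs.png

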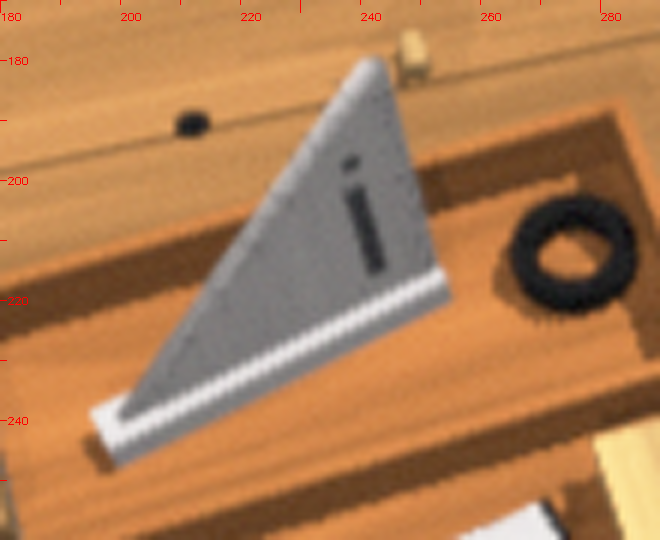

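View pics/fr_s.png

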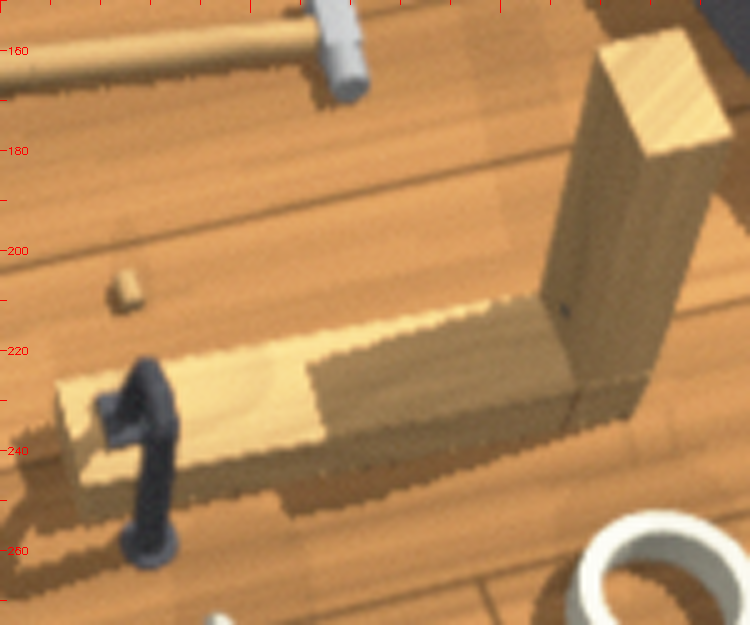

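View pics/fr_t.png

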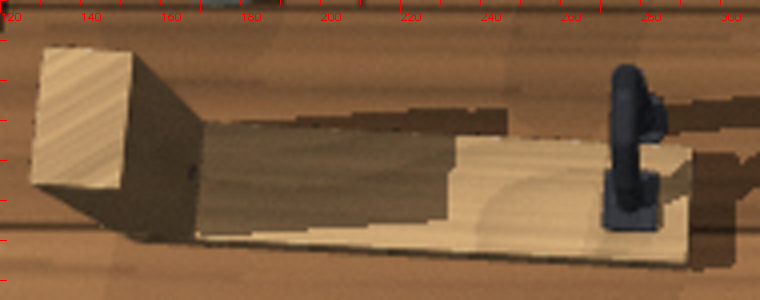

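```bash
cat > h.py <<'E'
from cell import arm
import numpy as np,cv2
from scipy.optimize import least_squares
from scipy.spatial.transform import Rotation as R
C={n:arm.camera_params(n) for n in("top","scene")}
def proj(n,P):
    P=np.atleast_2d(P);T=np.linalg.inv(C[n]["T"]);q=P@T[:3,:3].T+T[:3,3];q=q@np.array(C[n]["mtx"]).T
    return q[:,:2]/q[:,2:]
def fit(obs,x0,pose):
    f=lambda v:np.concatenate([(proj(n,pose(v)[0].apply(np.array(p))+pose(v)[1])[0]-uv) for n,p,uv in obs])
    return least_squares(f,x0,loss="soft_l1"),f
def yawpose(z): return lambda v:(R.from_euler("z",v[2]),np.array([v[0],v[1],z]))
# tool pose for grasp: tool y along square x; tilt th about square x (tool leans back to -y)
def toolR(yaw,th):
    sx=R.from_euler("z",yaw)
    z=np.array([0,np.sin(th),-np.cos(th)]);return z,sx
def step(Rt,pt,o=None):
    "jog numbers from the present (measured) pose to (Rt,pt)"
    o=o or arm.observe();R0=R.from_rotvec(o["ee_rot"])
    return np.round(R0.inv().apply(pt-o["position"])/.06,3),np.round(np.degrees((R0.inv()*Rt).as_rotvec())/10,3)
E
cat > fit.py <<'E'
from h import *
m=1e-3
fr=[("top",[-35,0,0],(169.2,264)),("top",[35,0,0],(170.7,235.5)),("top",[-35,-290,0],(292.2,270.7)),("top",[35,-290,0],(293,242)),
("scene",[-35,-290,0],(336.4,226.6)),("scene",[35,-290,0],(341,247.3)),("scene",[-35,0,0],(433.5,209.4)),("scene",[35,0,0],(440.4,227))]
fr=[(n,np.array(p)*m,np.array(u)) for n,p,u in fr]
r,f=fit(fr,[.35,.2,0],yawpose(.045));print("frame",r.x.round(4));print(f(r.x).reshape(-1,2).round(1).tolist())
sq=[("top",[12,90,20],(384.7,316.2)),("top",[12,-90,20],(457,293.7)),("top",[-12,-90,20],(459.4,303.7)),("top",[-12,90,20],(387.2,326)),
("scene",[12,90,20],(253.7,214.6)),("scene",[12,-90,20],(198.7,244.6)),("scene",[12,-90,0],(199.6,247.7)),("scene",[-12,-90,20],(195.4,238.6)),("scene",[12,90,0],(255,219.5)),("scene",[0,85,180],(242.4,179.6))]
sq=[(n,np.array(p)*m,np.array(u)) for n,p,u in sq]
r2,f=fit(sq,[.2,-.2,0],yawpose(.008));print("square",r2.x.round(4));print(f(r2.x).reshape(-1,2).round(1).tolist())
p=r.x;F=lambda v:np.concatenate([proj(n,R.from_euler("z",p[2]).apply([s*.035,-.22*np.sin(v[0]),.22*np.cos(v[0])])+[p[0],p[1],.045])[0]-u for n,s,u in [("top",1,(153,218.2)),("top",-1,(150,252))]])
print("lean",least_squares(F,[.05]).x)
o=arm.observe();print(R.from_rotvec(o["ee_rot"]).as_matrix().round(3).tolist(),o["position"])
E
python3 fit.py
```

```text
frame [ 0.5636  0.3193 -0.0445]
[[-1.4, -0.0], [-0.2, -0.8], [-1.3, -0.6], [-0.4, -1.3], [-1.8, -0.8], [-0.7, -0.7], [-2.3, -1.7], [-1.0, 0.5]]
square [ 0.4253 -0.2767  0.3086]
[[-1.3, 0.1], [-1.8, -0.3], [-0.7, -0.6], [-0.5, 0.2], [-0.1, 1.0], [-1.3, -0.5], [-0.4, -0.1], [-1.4, -0.6], [-0.5, -0.2], [-1.4, 0.1]]
lean [0.08157311]
[[0.914, 0.405, -0.001], [0.405, -0.914, 0.001], [-0.0, -0.001, -1.0]] [ 0.25279604 -0.57111294  0.23703879]
```

```bash
cat >> h.py <<'E'
SQ=np.array([.4253,-.2767,.3086]);FR=np.array([.5636,.3193,-.0445]);TH=np.radians(30)
def tgt(pose,z0,local,back=0,th=TH):
    "tool pose whose grasp point is at `local` in a yawed frame at height z0"
    Y=R.from_euler("z",pose[2]);s,c=np.sin(th),np.cos(th)
    Rt=Y*R.from_matrix(np.array([[0,1,0],[c,0,s],[s,0,-c]]))
    return Rt,np.array([pose[0],pose[1],z0])+Y.apply(local)+Rt.apply([0,0,.008-back])
E
python3 -c "
from h import *
Rt,p=tgt(SQ,.008,[0,0,.07],.13);print(Rt.as_matrix().round(2),p,step(Rt,p))"
```

```text
[[-0.26  0.95 -0.15]
 [ 0.83  0.3   0.48]
 [ 0.5  -0.   -0.87]] [ 0.44382723 -0.33481834  0.1836551 ] (array([ 4.506, -2.311,  0.892]), array([ 2.183,  2.436, -8.175]))
```

>>> {"api": "jog_arm", "payload": {"moves": [{"twist": [0.5,0.6,-2],"xyz": [1,-0.6,0],"grip": -1},{"twist": [1,1.2,-4],"xyz": [2,-1.2,0],"grip": -1},{"twist": [1.5,1.8,-6],"xyz": [3.3,-1.8,0.2],"grip": -1},{"twist": [2.183,2.436,-8.175],"xyz": [4.5,-2.31,0.7],"grip": -1},{"twist": [2.183,2.436,-8.175],"xyz": [4.506,-2.311,0.892],"grip": -1}]}}

```text
clock: 0.72
position: [0.4445, -0.3352, 0.1851]
ee_rot: [-2.275, -1.734, -0.293]
force: [1.4, -0.3, -0.9]
width: 0.998
```

>>> {"api": "jog_arm", "payload": {"moves": [{"twist": [0,0,0],"xyz": [0,0,0],"grip": -1},{"twist": [0,0,0],"xyz": [0,0,0],"grip": -1}]}}

```text
clock: 0.98
position: [0.4427, -0.3367, 0.1844]
ee_rot: [-2.281, -1.725, -0.289]
force: [0.2, -0.5, -0.1]
width: 1.003
```

```bash
python3 -c "
from h import *
print(step(*tgt(SQ,.008,[0,0,.07],.13)),step(*tgt(SQ,.008,[0,0,.07],0)));print(arm.observe()['joints'],arm.observe()['force'])"
```

```text
(array([0.03 , 0.011, 0.022]), array([ 0.876,  0.974, -3.184])) (array([ 0.287, -0.4  ,  2.134]), array([ 0.876,  0.974, -3.184]))
[ 0.91742349  0.53750721 -0.3048915   1.61388517 -0.11881804  1.21651516
  0.41490362] [ 0.18531814 -0.46449303 -0.07154244]
```

>>> {"api": "jog_arm", "payload": {"moves": [{"twist": [0.876,0.974,-3.184],"xyz": [0.03,0.011,0.022],"grip": -1},{"twist": [0.876,0.974,-3.184],"xyz": [0.03,0.011,0.022],"grip": -1},{"twist": [0.876,0.974,-3.184],"xyz": [0.03,0.011,0.022],"grip": -1},{"twist": [0.876,0.974,-3.184],"xyz": [0.03,0.011,0.022],"grip": -1},{"twist": [0.876,0.974,-3.184],"xyz": [0.03,0.011,0.022],"grip": -1}]}}

```text
clock: 1.6
position: [0.444, -0.335, 0.1843]
ee_rot: [-1.59, -2.169, -0.425]
force: [-1.0, 0.3, -0.2]
width: 0.999
```

```bash
python3 -c "
from h import *
print(step(*tgt(SQ,.008,[0,0,.07],.13)),step(*tgt(SQ,.008,[0,0,.07],0)));print(arm.observe()['joints'],arm.observe()['force'])
g=tgt(SQ,.008,[0,0,.07],.13);R0=R.from_rotvec(arm.observe()['ee_rot'])
a=arm.get_image('scene');b=arm.get_image('top')
cv2.imwrite('pics/pre.png',np.hstack([cv2.resize(a[110:310,100:330],None,fx=1.7,fy=1.7),cv2.resize(b[170:370,320:550],None,fx=1.7,fy=1.7)]))"
```

```text
(array([-0.001, -0.002,  0.011]), array([ 0.009,  0.01 , -0.015])) (array([ 2.000e-03, -6.000e-03,  2.178e+00]), array([ 0.009,  0.01 , -0.015]))
[ 0.97269709  0.69906238 -0.43539513  1.42264058 -0.04941922  1.48143372
  0.8927126 ] [-0.99105185  0.33202929 -0.19916377]
```

View pics/pre.png

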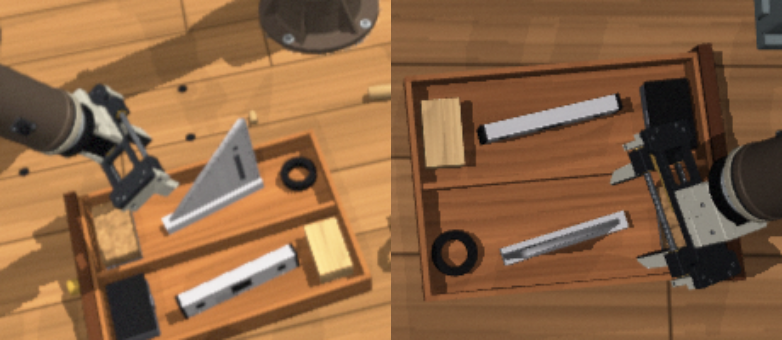

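The fingers straddle the square's line (midpoint near (640,218) in the right-hand crop, toe at (628,218)). I'll advance and close.

>>> {"api": "jog_arm", "payload": {"moves": [{"twist": [0,0,0],"xyz": [0,0,0.7],"grip": -1},{"twist": [0,0,0],"xyz": [0,0,1.2],"grip": -1},{"twist": [0,0,0],"xyz": [0,-0.005,1.7],"grip": -1},{"twist": [0,0,0],"xyz": [0,-0.006,2.0],"grip": -1},{"twist": [0,0,0],"xyz": [0,-0.006,2.17],"grip": -1}]}}

```text
clock: 2.33
position: [0.4238, -0.2721, 0.0712]
ee_rot: [-1.586, -2.17, -0.424]
force: [-0.1, 0.3, 0.5]
width: 1.001
```

>>> {"api": "jog_arm", "payload": {"force": 15, "moves": [{"xyz": [0,0,0],"twist": [0,0,0],"grip": 0.6},{"xyz": [0,0,0],"twist": [0,0,0],"grip": 0.6},{"xyz": [0,0,0],"twist": [0,0,0],"grip": 0.6},{"xyz": [0,0,0],"twist": [0,0,0],"grip": 0.6},{"xyz": [0,0,0],"twist": [0,0,0],"grip": 0.6}]}}

```text
clock: 2.95
position: [0.4244, -0.2726, 0.0715]
ee_rot: [-1.585, -2.171, -0.426]
force: [0.6, 0.2, 0.1]
width: 0.506
```

```bash
python3 -c "
from h import *
print(step(*tgt(SQ,.008,[0,0,.07],0)));print(arm.observe()['force'])
a=arm.get_image('scene');b=arm.get_image('top')
cv2.imwrite('pics/g.png',np.hstack([cv2.resize(a[150:270,150:300],None,fx=2.6,fy=2.6),cv2.resize(b[260:380,350:500],None,fx=2.6,fy=2.6)]))"
```

```text
(array([-0.006, -0.006,  0.004]), array([0.004, 0.003, 0.008]))
[0.59300635 0.18344233 0.08626071]
```

View pics/g.png

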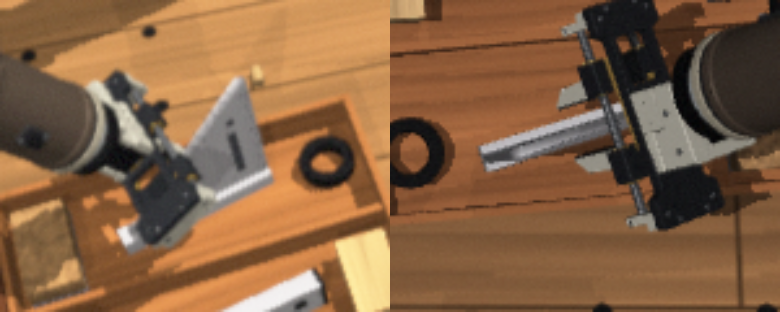

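The fingers are half closed with the square between them. I'll close fully at moderate force and then firm up.

>>> {"api": "jog_arm", "payload": {"force": 20, "moves": [{"xyz": [0,0,0],"twist": [0,0,0],"grip": 1},{"xyz": [0,0,0],"twist": [0,0,0],"grip": 1},{"xyz": [0,0,0],"twist": [0,0,0],"grip": 1},{"xyz": [0,0,0],"twist": [0,0,0],"grip": 1},{"xyz": [0,0,0],"twist": [0,0,0],"grip": 1}]}}

```text
clock: 3.68
position: [0.4242, -0.2725, 0.0713]
ee_rot: [-1.585, -2.171, -0.426]
force: [-0.3, -0.9, -1.0]
width: 0.085
```

>>> {"api": "jog_arm", "payload": {"force": 50, "moves": [{"xyz": [0,0,0],"twist": [0,0,0],"grip": 1},{"xyz": [0,0,0],"twist": [0,0,0],"grip": 1},{"xyz": [0,0,0],"twist": [0,0,0],"grip": 1},{"xyz": [0,0,0],"twist": [0,0,0],"grip": 1},{"xyz": [0,0,0],"twist": [0,0,0],"grip": 1}]}}

```text
clock: 4.3
position: [0.4243, -0.2725, 0.0713]
ee_rot: [-1.584, -2.171, -0.426]
force: [-0.2, -0.7, -2.4]
width: 0.082
```

```bash
python3 -c "
from h import *
o=arm.observe();print(o['width'],o['force'],o['ft_torque'],step(*tgt(SQ,.008,[0,0,.07],0)))
R0=R.from_rotvec(o['ee_rot']);print('lift dir',R0.inv().apply([0,0,.15])/.06)"
```

```text
0.08159725733351247 [-0.15066656 -0.68334696 -2.4067945 ] [-0.78843054 -0.30374163  0.01961236] (array([-0.007, -0.005,  0.001]), array([0.003, 0.002, 0.008]))
lift dir [ 1.2493516   0.00283404 -2.16543588]
```

>>> {"api": "jog_arm", "payload": {"moves": [{"xyz": [0.083,0,-0.144],"twist": [0,0,0],"grip": 1},{"xyz": [0.25,0,-0.433],"twist": [0,0,0],"grip": 1},{"xyz": [0.5,0,-0.866],"twist": [0,0,0],"grip": 1},{"xyz": [0.8,0,-1.39],"twist": [0,0,0],"grip": 1},{"xyz": [1.15,0,-1.99],"twist": [0,0,0],"grip": 1}]}}

```text
clock: 4.92
position: [0.4239, -0.2722, 0.2116]
ee_rot: [-1.584, -2.172, -0.426]
force: [-0.2, -0.4, -3.2]
width: 0.076
```

>>> {"api": "jog_arm", "payload": {"moves": [{"xyz": [0.25,0,-0.433],"twist": [0,0,0],"grip": 1},{"xyz": [0.25,0,-0.433],"twist": [0,0,0],"grip": 1},{"xyz": [0.25,0,-0.433],"twist": [0,0,0],"grip": 1},{"xyz": [0.25,0,-0.433],"twist": [0,0,0],"grip": 1},{"xyz": [0.25,0,-0.433],"twist": [0,0,0],"grip": 1}]}}

```text
clock: 5.55
position: [0.4237, -0.2722, 0.2384]
ee_rot: [-1.584, -2.17, -0.426]
force: [-0.2, 0.4, -3.5]
width: 0.083
```

```bash
python3 -c "
from h import *
o=arm.observe();print(o['width'],o['force'],o['ft_torque'],o['joints'])
a=arm.get_image('scene');cv2.imwrite('pics/l.png',cv2.resize(a[60:260,120:320],None,fx=3,fy=3))
# pose well above the plate, grip at frame y -0.13
for z in (.23,.15): print(step(*tgt(FR,.045+z,[0,-.09-.035,.07])))
"
```

```text
0.08311764446606908 [-0.1742204   0.40676502 -3.54737331] [-0.96093328 -0.434827   -0.02501047] [ 0.97035245  0.56744311 -0.4752661   1.5276201  -0.10080063  1.49394912
  0.84837799]
(array([6.706, 4.525, 1.968]), array([-1.013, -0.006,  1.758]))
(array([6.038, 4.525, 3.122]), array([-1.013, -0.006,  1.758]))
```

View pics/l.png

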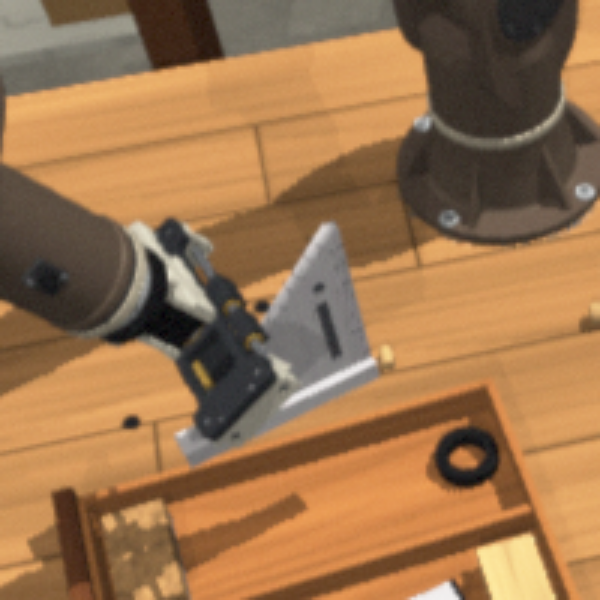

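Lifted clear: apex at about (229,135), heel (246,181), toe (184,215) in the scene image. I'll check whether it pitched in the hand.

```bash
cat > pit.py <<'E'
from h import *
def hand(v,o):
    "square pose if held: grip-local offsets dy,dz (m), pitch about sx, relative to nominal hold"
    Rt=R.from_rotvec(o["ee_rot"]);N=R.from_matrix(np.array([[0,1,0],[np.cos(TH),0,np.sin(TH)],[np.sin(TH),0,-np.cos(TH)]]))
    Rs=Rt*N.inv()*R.from_euler("x",v[2]);g=o["position"]-Rt.apply([0,0,.008])
    return Rs,g-Rs.apply([0,v[0],.07+v[1]])
if __name__=="__main__":
    o=arm.observe();Rs,p=hand([0,0,0],o);print(Rs.apply(np.eye(3)).round(3).tolist(),p)
    ob=[([12,90,20],(245.5,180.7)),([12,-90,0],(183.8,215)),([0,85,180],(229.3,134.8)),([12,-90,20],(182.2,210.3)),([12,90,0],(246.3,184.5))]
    f=lambda v:np.concatenate([proj("scene",Rs.apply(np.array(q)*1e-3)+p)[0]-u for q,u in ob for Rs,p in [hand(v,o)]])
    print(f([0,0,0]).reshape(-1,2).round(1).tolist());r=least_squares(f,[0,0,0]);print(r.x,r.fun.reshape(-1,2).round(1).tolist())
E
python3 pit.py
```

```text
[[0.952, 0.305, 0.001], [-0.305, 0.952, 0.001], [-0.0, -0.001, 1.0]] [ 0.42504109 -0.27604173  0.17553644]
[[-0.9, -0.7], [-0.8, 0.2], [-0.3, -0.5], [-1.4, 0.5], [-0.5, 0.2]]
[-0.00173191  0.00172955  0.00320024] [[-0.2, -0.7], [0.2, 0.3], [0.4, -0.3], [-0.5, 0.6], [0.2, 0.2]]
```

```bash
python3 -c "
from h import *
print(step(*tgt(FR,.045+.17,[0,-.13,.07])))"
```

```text
(array([6.137, 4.496, 2.794]), array([-1.013, -0.006,  1.758]))
```

>>> {"api": "jog_arm", "payload": {"moves": [{"xyz": [0.4,0.25,0],"twist": [0,0,0],"grip": 1},{"xyz": [0.95,0.65,0.3],"twist": [-0.2,0,0.35],"grip": 1},{"xyz": [1.5,1.1,0.65],"twist": [-0.4,0,0.7],"grip": 1},{"xyz": [2.1,1.55,0.95],"twist": [-0.6,0,1.05],"grip": 1},{"xyz": [2.6,1.9,1.2],"twist": [-0.8,0,1.4],"grip": 1}]}}

```text
clock: 6.22
position: [0.4807, -0.0715, 0.2555]
ee_rot: [-1.896, -1.95, -0.509]
force: [0.2, 0.0, -3.9]
width: 0.086
```

```bash
python3 -c "
from h import *
o=arm.observe();print(o['position'],o['width']);print(step(*tgt(FR,.045+.17,[0,-.13,.07])))"
```

```text
[ 0.48066369 -0.07152299  0.25554591] 0.08608854092017178
(array([3.977, 1.412, 1.867]), array([-0.208, -0.005,  0.36 ]))
```

>>> {"api": "jog_arm", "payload": {"moves": [{"xyz": [0.7,0.25,0.33],"twist": [-0.05,0,0.1],"grip": 1},{"xyz": [1.5,0.5,0.7],"twist": [-0.1,0,0.2],"grip": 1},{"xyz": [2.3,0.8,1.07],"twist": [-0.15,0,0.3],"grip": 1},{"xyz": [3.1,1.1,1.46],"twist": [-0.2,0,0.36],"grip": 1},{"xyz": [3.6,1.3,1.69],"twist": [-0.208,0,0.36],"grip": 1}]}}

```text
clock: 6.85
position: [0.5505, 0.1696, 0.276]
ee_rot: [-1.968, -1.89, -0.528]
force: [-0.7, 0.0, -3.9]
width: 0.083
```

>>> {"api": "jog_arm", "payload": {"moves": [{"xyz": [0.377,0.112,0.177],"twist": [0,0,0],"grip": 1},{"xyz": [0.377,0.112,0.177],"twist": [0,0,0],"grip": 1},{"xyz": [0.377,0.112,0.177],"twist": [0,0,0],"grip": 1},{"xyz": [0.377,0.112,0.177],"twist": [0,0,0],"grip": 1}]}}

```text
clock: 7.35
position: [0.5594, 0.1887, 0.277]
ee_rot: [-1.975, -1.887, -0.528]
force: [0.2, 0.5, -4.1]
width: 0.085
```

```bash
python3 -c "
from h import *
o=arm.observe();print(o['position'],o['width'],o['force'],o['ft_torque'],o['joints']);print(step(*tgt(FR,.045+.17,[0,-.13,.07])));print(step(*tgt(FR,.045+.025,[0,-.13,.07])))"
```

```text
[0.55940106 0.18874166 0.27701966] 0.08485367163778569 [ 0.18476205  0.46717069 -4.0920528 ] [-1.00706908 -0.01868314 -0.04915597] [ 0.33733993  0.39413539 -0.60915062  1.72765748 -0.34380916  0.96976349
 -0.08537966]
(array([ 0.075, -0.027,  0.023]), array([-0.   ,  0.004, -0.007]))
(array([-1.132, -0.025,  2.117]), array([-0.   ,  0.004, -0.007]))
```

>>> {"api": "jog_arm", "payload": {"moves": [{"xyz": [-0.1,-0.025,0.3],"twist": [0,0,0],"grip": 1},{"xyz": [-0.35,-0.025,0.75],"twist": [0,0,0],"grip": 1},{"xyz": [-0.65,-0.025,1.25],"twist": [0,0,0],"grip": 1},{"xyz": [-0.95,-0.025,1.75],"twist": [0,0,0],"grip": 1},{"xyz": [-1.132,-0.025,2.117],"twist": [0,0,0],"grip": 1}]}}

```text
clock: 7.98
position: [0.558, 0.193, 0.1316]
ee_rot: [-1.976, -1.885, -0.527]
force: [-0.0, 0.3, -3.4]
width: 0.087
```

```bash
python3 -c "
from h import *
o=arm.observe();print(o['position'],o['width'],o['force'],o['ft_torque']);print(step(*tgt(FR,.045+.025,[0,-.13,.07])));print(step(*tgt(FR,.045+.002,[0,-.12,.07])))
a=arm.get_image('scene');b=arm.get_image('top')
cv2.imwrite('pics/d.png',np.hstack([cv2.resize(a[120:270,320:480],None,fx=2.5,fy=2.5),cv2.resize(b[160:310,130:290],None,fx=2.5,fy=2.5)]))"
```

```text
[0.55804304 0.19296496 0.13162778] 0.08718870952438545 [-0.02673551  0.32721904 -3.39947188] [-1.03534066 -0.04579036 -0.00804282]
(array([ 0.019, -0.001, -0.017]), array([-0.002,  0.004, -0.014]))
(array([-0.028, -0.001,  0.398]), array([-0.002,  0.004, -0.014]))
```

View pics/d.png

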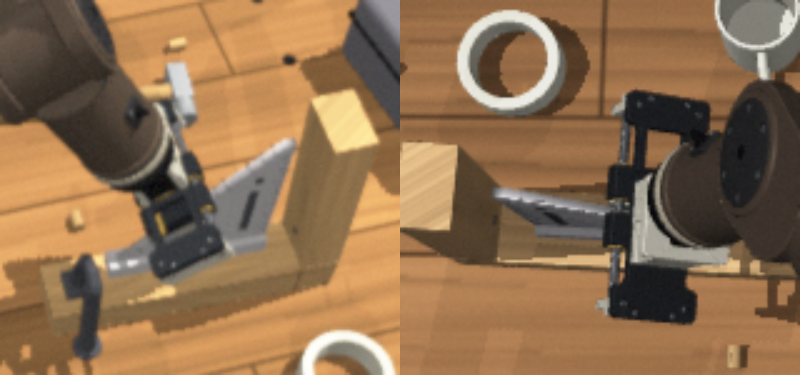

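The square is over the plate, short of the stud, and clear of the holdfast and mug. Now down to contact.

>>> {"api": "jog_arm", "payload": {"moves": [{"xyz": [-0.06,0,0.1],"twist": [0,0,0],"grip": 1},{"xyz": [-0.11,0,0.2],"twist": [0,0,0],"grip": 1},{"xyz": [-0.164,0,0.3],"twist": [0,0,0],"grip": 1},{"xyz": [-0.164,0,0.3],"twist": [0,0,0],"grip": 1}]}}

```text
clock: 8.57
position: [0.5581, 0.1948, 0.1125]
ee_rot: [-1.974, -1.888, -0.528]
force: [0.0, 0.1, -3.9]
width: 0.085
```

>>> {"api": "jog_arm", "payload": {"moves": [{"xyz": [-0.0083,0,0.0144],"twist": [0,0,0],"grip": 1},{"xyz": [-0.0167,0,0.0289],"twist": [0,0,0],"grip": 1},{"xyz": [-0.025,0,0.0433],"twist": [0,0,0],"grip": 1},{"xyz": [-0.025,0,0.0433],"twist": [0,0,0],"grip": 1}]}}

```text
clock: 9.07
position: [0.5583, 0.1949, 0.1098]
ee_rot: [-1.974, -1.888, -0.529]
force: [1.2, 0.0, -3.4]
width: 0.084
```

```bash
python3 -c "
from pit import *
o=arm.observe();print(o['position'],o['width'],o['force'],o['ft_torque']);print(hand([0,0,0],o)[1])"
```

```text
[0.5582647  0.19490779 0.10978162] 0.08411243380434791 [ 1.22254453e+00  1.36836244e-03 -3.35316775e+00] [-0.96345251 -0.02319132  0.03245613]
[0.55808273 0.19090535 0.04671024]
```

>>> {"api": "jog_arm", "payload": {"moves": [{"xyz": [-0.0083,0,0.0144],"twist": [0,0,0],"grip": 1},{"xyz": [-0.0167,0,0.0289],"twist": [0,0,0],"grip": 1},{"xyz": [-0.0167,0,0.0289],"twist": [0,0,0],"grip": 1}]}}

```text
clock: 9.45
position: [0.5584, 0.195, 0.1083]
ee_rot: [-1.973, -1.888, -0.529]
force: [-2.2, -3.2, 4.8]
width: 0.088
```

>>> {"api": "jog_arm", "payload": {"moves": [{"xyz": [-0.0083,0,0.0144],"twist": [0,0,0],"grip": 1},{"xyz": [-0.0083,0,0.0144],"twist": [0,0,0],"grip": 1},{"xyz": [-0.0083,0,0.0144],"twist": [0,0,0],"grip": 1}]}}

```text
clock: 9.82
position: [0.5585, 0.195, 0.1083]
ee_rot: [-1.973, -1.888, -0.53]
force: [-7.1, -7.9, 17.7]
width: 0.082
```

```bash
python3 -c "
from pit import *
o=arm.observe();print(o['position'],o['width'],o['force'],o['ft_torque']);print(hand([0,0,0],o)[1])"
```

```text
[0.55848112 0.19496953 0.10830992] 0.08209340498845785 [-7.07768416 -7.91749393 17.7194833 ] [-0.27409657  1.33116102  0.75122172]
[0.55835459 0.19099347 0.04523674]
```

>>> {"api": "jog_arm", "payload": {"moves": [{"xyz": [0.006,0,-0.01],"twist": [0,0,0],"grip": 1},{"xyz": [0.078,0,0.032],"twist": [0,0,0],"grip": 1},{"xyz": [0.15,0,0.073],"twist": [0,0,0],"grip": 1},{"xyz": [0.222,0,0.115],"twist": [0,0,0],"grip": 1},{"xyz": [0.222,0,0.115],"twist": [0,0,0],"grip": 1}]}}

```text
clock: 10.45
position: [0.5601, 0.2105, 0.1083]
ee_rot: [-1.974, -1.889, -0.532]
force: [1.4, 0.8, 4.0]
width: 0.083
```

```bash
cat > st.py <<'E'
from pit import *
o=arm.observe();q=hand([0,0,0],o);Y=R.from_euler("z",FR[2])
print("F(frame)",Y.inv().apply(o['force']).round(1),"T",o['ft_torque'].round(2),"w",o['width'].__round__(3))
print("sq origin in frame mm",(Y.inv().apply(q[1]-[FR[0],FR[1],.045])*1e3).round(2),"rot err",(Y.inv()*q[0]).as_rotvec().round(4))
E
python3 st.py
```

```text
F(frame) [1.4 0.8 4. ] T [-0.24 -0.44 -0.27] w 0.083
sq origin in frame mm [   1.53 -112.77    0.27] rot err [ 0.0008 -0.0024 -0.0003]
```

>>> {"api": "jog_arm", "payload": {"moves": [{"xyz": [0.043,0,0.025],"twist": [0,0,0],"grip": 1},{"xyz": [0.087,0,0.05],"twist": [0,0,0],"grip": 1},{"xyz": [0.13,0,0.075],"twist": [0,0,0],"grip": 1},{"xyz": [0.173,0,0.1],"twist": [0,0,0],"grip": 1},{"xyz": [0.173,0,0.1],"twist": [0,0,0],"grip": 1}]}}

```text
clock: 11.08
position: [0.5609, 0.2216, 0.1083]
ee_rot: [-1.975, -1.888, -0.532]
force: [0.1, -3.1, 7.6]
width: 0.083
```

```bash
python3 st.py
```

```text
F(frame) [ 0.2 -3.1  7.6] T [-0.45 -0.17 -0.18] w 0.083
sq origin in frame mm [   1.75 -101.74    0.24] rot err [ 0.0002 -0.0022 -0.0013]
```

>>> {"api": "jog_arm", "payload": {"moves": [{"xyz": [0.029,0,0.017],"twist": [0,0,0],"grip": 1},{"xyz": [0.058,0,0.033],"twist": [0,0,0],"grip": 1},{"xyz": [0.087,0,0.05],"twist": [0,0,0],"grip": 1},{"xyz": [0.115,0,0.067],"twist": [0,0,0],"grip": 1},{"xyz": [0.115,0,0.067],"twist": [0,0,0],"grip": 1}]}}

```text
clock: 11.7
position: [0.5614, 0.2292, 0.1083]
ee_rot: [-1.976, -1.888, -0.532]
force: [-0.1, -5.3, 8.8]
width: 0.089
```

```bash
python3 st.py
```

```text
F(frame) [ 0.1 -5.3  8.8] T [-0.58 -0.08 -0.07] w 0.089
sq origin in frame mm [  1.93 -94.12   0.24] rot err [-0.0001 -0.0024 -0.0017]
```

>>> {"api": "jog_arm", "payload": {"moves": [{"xyz": [0.0144,0,0.008],"twist": [0,0,0],"grip": 1},{"xyz": [0.029,0,0.016],"twist": [0,0,0],"grip": 1},{"xyz": [0.036,0,0.02],"twist": [0,0,0],"grip": 1},{"xyz": [0.036,0,0.02],"twist": [0,0,0],"grip": 1}]}}

```text
clock: 12.2
position: [0.5615, 0.2314, 0.1083]
ee_rot: [-1.976, -1.888, -0.531]
force: [0.1, -7.7, 9.2]
width: 0.088
```

```bash
python3 st.py
```

```text
F(frame) [ 0.5 -7.7  9.2] T [-0.68 -0.03 -0.01] w 0.088
sq origin in frame mm [  1.92 -91.91   0.23] rot err [-0.0003 -0.0023 -0.0018]
```

>>> {"api": "jog_arm", "payload": {"moves": [{"xyz": [0.0072,0,0.004],"twist": [0,0,0],"grip": 1},{"xyz": [0.0144,0,0.008],"twist": [0,0,0],"grip": 1},{"xyz": [0.0144,0,0.008],"twist": [0,0,0],"grip": 1}]}}

```text
clock: 12.58
position: [0.5615, 0.2324, 0.1083]
ee_rot: [-1.976, -1.888, -0.531]
force: [0.6, -6.4, 9.9]
width: 0.086
```

```bash
python3 st.py
```

```text
F(frame) [ 0.8 -6.4  9.9] T [-0.68 -0.02 -0.07] w 0.086
sq origin in frame mm [  1.9  -90.95   0.22] rot err [-0.0003 -0.0022 -0.0018]
```

Still sliding, so no hard stop yet.

>>> {"api": "jog_arm", "payload": {"moves": [{"xyz": [0.0072,0,0.004],"twist": [0,0,0],"grip": 1},{"xyz": [0.0144,0,0.008],"twist": [0,0,0],"grip": 1},{"xyz": [0.0217,0,0.012],"twist": [0,0,0],"grip": 1},{"xyz": [0.0217,0,0.012],"twist": [0,0,0],"grip": 1}]}}

```text
clock: 13.08
position: [0.5616, 0.2339, 0.1083]
ee_rot: [-1.976, -1.888, -0.531]
force: [-0.2, -6.6, 9.6]
width: 0.088
```

```bash
python3 st.py
```

```text
F(frame) [ 0.  -6.6  9.6] T [-0.67 -0.08 -0.07] w 0.088
sq origin in frame mm [  1.89 -89.43   0.22] rot err [-0.0003 -0.0022 -0.0018]
```

>>> {"api": "jog_arm", "payload": {"moves": [{"xyz": [0.0072,0,0.004],"twist": [0,0,0],"grip": 1},{"xyz": [0.0144,0,0.008],"twist": [0,0,0],"grip": 1},{"xyz": [0.0217,0,0.012],"twist": [0,0,0],"grip": 1},{"xyz": [0.0217,0,0.012],"twist": [0,0,0],"grip": 1}]}}

```text
clock: 13.58
position: [0.5616, 0.2351, 0.1083]
ee_rot: [-1.976, -1.888, -0.531]
force: [-0.8, -7.7, 10.4]
width: 0.081
```

```bash
python3 st.py; python3 -c "
from h import *
a=arm.get_image('scene');b=arm.get_image('top')
cv2.imwrite('pics/e.png',np.hstack([cv2.resize(a[130:250,400:500],None,fx=4,fy=4),cv2.resize(b[200:320,130:230],None,fx=4,fy=4)]))"
```

```text
F(frame) [-0.4 -7.7 10.4] T [-0.81  0.07  0.06] w 0.081
sq origin in frame mm [  1.89 -88.28   0.24] rot err [-0.0006 -0.0021 -0.002 ]
```

View pics/e.png

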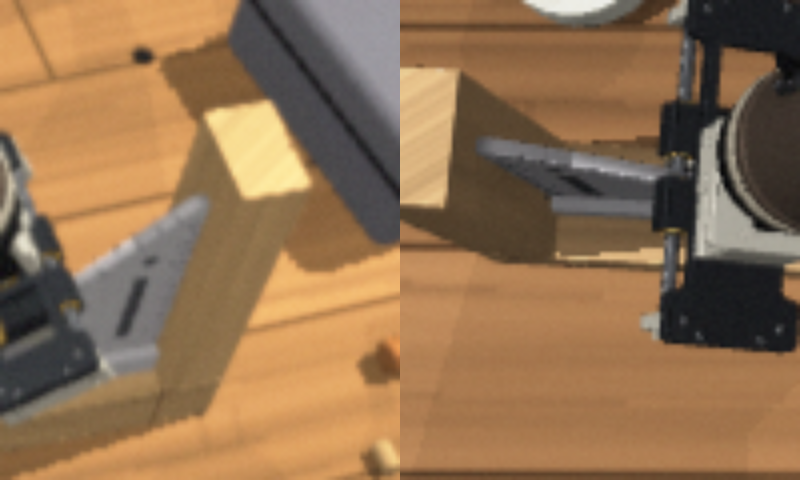

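The square is close to the stud over its full height. I'll keep pressing in small steps and work out the lean from stud-top corners at about (145,217.5) and (141.2,252).

>>> {"api": "jog_arm", "payload": {"moves": [{"xyz": [0.0072,0,0.004],"twist": [0,0,0],"grip": 1},{"xyz": [0.0144,0,0.008],"twist": [0,0,0],"grip": 1},{"xyz": [0.0144,0,0.008],"twist": [0,0,0],"grip": 1}]}}

```text
clock: 14.05
position: [0.5616, 0.2351, 0.1083]
ee_rot: [-1.978, -1.888, -0.53]
force: [-3.2, -13.8, 15.9]
width: 0.084
```

```bash
python3 st.py; python3 -c "
from h import *
p=FR
for l in (.0816,.01,0): print(l,[proj('top',R.from_euler('z',p[2]).apply([s*.035,-.22*np.sin(l),.22*np.cos(l)])+[p[0],p[1],.045])[0].round(1) for s in(1,-1)])"
```

```text
F(frame) [ -2.5 -14.   15.9] T [-1.06  0.49  0.31] w 0.084
sq origin in frame mm [  1.88 -88.34   0.22] rot err [-0.0015 -0.0019 -0.0026]
0.0816 [array([153.2, 217. ]), array([149.8, 251.6])]
0.01 [array([145.3, 216.5]), array([141.8, 251.2])]
0 [array([144.2, 216.5]), array([140.7, 251.1])]
```

>>> {"api": "jog_arm", "payload": {"moves": [{"xyz": [0,0,0],"twist": [0,0,0],"grip": 1},{"xyz": [0,0,0],"twist": [0,0,0],"grip": 1},{"xyz": [0,0,0],"twist": [0,0,0],"grip": 1},{"xyz": [0,0,0],"twist": [0,0,0],"grip": 1}]}}

```text
clock: 14.55
position: [0.5616, 0.2351, 0.1083]
ee_rot: [-1.978, -1.887, -0.53]
force: [-2.5, -14.3, 15.0]
width: 0.085
```

```bash
python3 st.py
```

```text
F(frame) [ -1.9 -14.4  15. ] T [-1.09  0.47  0.32] w 0.085
sq origin in frame mm [  1.89 -88.32   0.23] rot err [-0.0015 -0.0018 -0.0026]
```

>>> {"api": "jog_arm", "payload": {"moves": [{"xyz": [0,0,0],"twist": [0,0,0],"grip": 1},{"xyz": [0,0,0],"twist": [0,0,0],"grip": 1},{"xyz": [0,0,0],"twist": [0,0,0],"grip": 1},{"xyz": [0,0,0],"twist": [0,0,0],"grip": 1}]}}

```text
clock: 15.05
position: [0.5616, 0.2351, 0.1083]
ee_rot: [-1.978, -1.887, -0.53]
force: [-2.7, -14.0, 15.4]
width: 0.085
```

```bash
python3 st.py; python3 -c "
from h import *
b=arm.get_image('top');a=arm.get_image('scene');cv2.imwrite('pics/f.png',np.hstack([cv2.resize(b[205:275,125:195],None,fx=6,fy=6,interpolation=2),cv2.resize(a[150:220,400:460],None,fx=6,fy=6,interpolation=2)]))"
```

```text
F(frame) [ -2.1 -14.1  15.4] T [-1.06  0.48  0.3 ] w 0.085
sq origin in frame mm [  1.88 -88.34   0.22] rot err [-0.0015 -0.0019 -0.0026]
```

View pics/f.png

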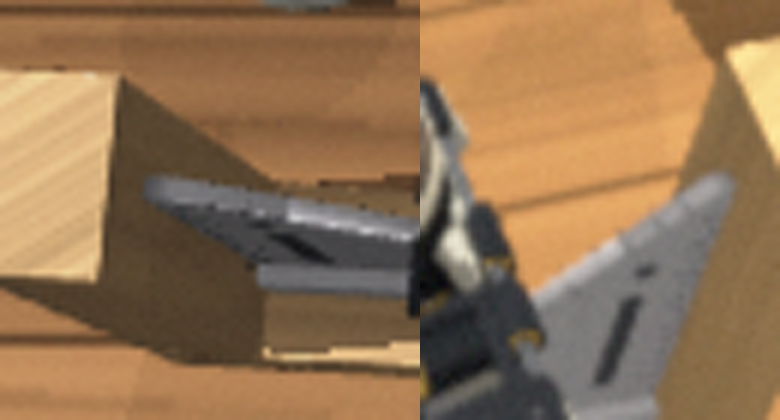

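The pose and forces are steady and the square has stopped dead, with its straight edge flush against the stud. Handing in.

```bash
python3 -c "
from cell import arm
arm.sign_off()"
```

```text
the job is handed in; nothing more can be done
```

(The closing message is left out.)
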